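# Charge and lock the pad-clip setter

### The arm

A 7-joint arm with a two-finger parallel gripper is mounted at the origin on the work surface. World frame = base frame: x ahead of the robot, y to its left, z up, the work surface at z = 0. Lengths are in mm, angles in degrees, forces in N, time in s.
With the tool pointing down it reaches from about 425 to 825 mm from the base axis. Payload 3.6 kg.
Tool frame: the origin (TCP) lies on the centre line of the jaws, within the pads' length; the fingertips stand 17 mm ahead of it and the grasp point (between the pads) lies 2 mm behind it (arm.tcp_to_tips is the distance from the TCP to the fingertips, in mm); z points along the fingers, y is the direction in which the jaws open and shut (so a half turn about z gives the same grasp; the last joint's range is limited). The gripper opens to 93 mm and grips with 3 to 60 N. Pads are 15 mm wide; open, the fingers measure 128 mm over their backs; the gripper's body (75 mm by 188 mm) begins 65 mm behind the grasp point.
Start: joints at [67.122, 35.231, -0.722, 81.555, 0.464, 63.22, -2.315], TCP at [236.755, -605.318, 235.64] pointing down, gripper open.
Joint ranges: [-178.69, 178.69], [-17.37, 117.87], [-77.05, 75.6], [15.02, 138.74], [-78.02, 258.01], [0.78, 113.62], [-162.83, 162.83]. Speed limits (degrees/s): [159.86, 159.86, 180, 180, 180, 180, 180].

### API

Orientations are given as a 3x3 rotation matrix whose columns are the frame's x, y, z axes.
In Python, from rig import arm gives the robot as it stands.
- The arm moves only by the tool servo_tool, never from a script. Its argument "moves" is a list of rows, each a list of 7 numbers: the shift along the tool's x, y, z in cm, then the turn, a rotation vector about the tool's x, y, z in units of 8 degrees (1.0 is 8 degrees), then the opening, from 0 (shut) to 1 (fully open). In form: [[x, y, z, rx, ry, rz, claw], ...]. A call has 1 to 5 rows; each row shifts and turns the pose as measured when the row begins, along the tool's axes as they then stand; what a row does not reach is not made up. A row lasts 1/10 s, in which the tool goes at most 50 mm and 8.59 degrees, less where a joint would pass 70% of its speed; a pose out of reach is approached as far as the arm can. A call with a gripper value outside its range is refused whole. The fingers move at their own pace and stop on an object; "newtons" is the grip in N (left out, the last holds). Time passes only in rows, so rows that do not move let the fingers close. It gives the time, the measured TCP pose, the force and the opening at its end, in the units of the state.
- arm.read_state(): the state, without advancing time (a new reading comes with each control period).
- arm.camera(name): name is "side" or "top" or "wrist"; returns a dict with "image" (384x512x3 uint8, blue, green, red), "fx", "fy", "cx", "cy" (pixels), "D" ([k1, k2, p1, p2, k3] as OpenCV has them; the pictures are not rectified), "world_to_cam" (4x4, takes a point from world to camera coordinates); the wrist camera has in their place "mount" (4x4, takes a point from camera to tool coordinates, whose origin is the TCP and whose axes are the flange's). Camera axes: x right, y up, looking along -z (the intrinsics and any distortion apply to the point x, -y, -z); pixel columns grow to the right and rows downward; lengths in mm; the calibration is good to about 2 mm. A picture is of the moment at which its call begins: read the wrist's pose just before it. There is no depth.
- arm.finish_job(): hands the job in, once; it reports no verdict.
Trained networks look in the newest picture that a camera, given by its name, has taken for a name from the list of things; names that differ only in an ending like _2 or _b are one class to them, and where a whole thing is asked for, a point or a joint stands for the part that bears it (a point fixed in the world has none). Each returns a list of dicts, best first, with "conf" (0 to 1); they miss things now and then, are a little off and sometimes report something else, mostly with a low value. They report only what shows in the picture. A call takes as long as a camera call.
- arm.search_frame(camera, name): "pixel" ([column, row] in pixels, amid what is visible of it).
- arm.pinpoint(camera, name): "pixel" ([column, row] in pixels: a listed point, or the origin of a listed thing).
The state is a dict: "t": time; "qpos": joint angles; "joint_vel": joint speeds; "tau": joint torques, N m; "ee_pos": TCP position; "ee_rot": TCP orientation; "force": force on the tool from outside, world axes, zero at the start; "moment": the same for the moment, N m; "opening": finger opening in mm.
Only numpy, scipy, OpenCV 4.12 (cv2) and the standard library are available. Lean on these libraries where they do the work, as an engineer would, in place of code of your own. Each camera call takes 0.05 s, during which the arm holds its last target. There are 200 camera calls.

### The job

Charge the spring-driven pad-clip setter: press its mushroom knob all the way down and let it spring right back up, again and again, until the indicator pin beside it has popped fully out. Then push the thumb post of the locking lever across until the lever's fork is fully home around the neck of the pin, and leave everything clear. Only push: do not touch the pin itself, grip or lift nothing, and leave the other things where they stand.

Things in the scene. Friction and masses are not known exactly. Their poses are not given: they have to be found in the camera images.
- setter: The clip setter, fixed to the table: grey box 90 (x) x 180 (y) x 100 mm high on a dark foot plate 130 x 210 mm; a short barrel sticks out of its +x face. Origin: centre of its underside. On its flat top (100 mm up), along its y axis: the mushroom knob at x 0, y +55 mm; the indicator pin at x 0, y -10 mm; the lever pivot at x 0, y -50 mm. z is up.
- knob_top (a point): Centre of the top of the black mushroom knob, 38 mm in diameter, on a steel stem; released, its top stands 40 mm above the top of the box. It is pressed straight down 13 mm and springs back by itself.
- plunger (a joint): Travel of the knob in m: 0 released, 0.013 fully pressed. Its spring pushes back with about 7 N at the top and 12 N at the bottom (15 N or so while moving at 50 mm/s; the pin lags behind strokes much faster than 100 mm/s); at 0.013 it meets a firm stop. A press past about 0.011 followed by a full release raises the pin one step; shorter strokes may do nothing. Further strokes after the pin is fully out do no harm.
- pin_top (a point): Centre of the top of the indicator pin: steel head 18 mm in diameter, 8 mm thick, on a rod 12 mm in diameter. With the pin in, the head rests on the box and its top is 8 mm above it; fully out, the top is 53 mm above the box and the thin neck (6 mm) of the pin shows at the foot of the rod.
- pin (a joint): How far the indicator pin is out, in m: 0 in, 0.045 fully out. It rises as the knob springs back, 9 mm a stroke (the first stroke 1 to 13 mm), resting at about 9, 18, 27, 36 and at last 45 mm, and stays where it is; it starts somewhere between 0 and 0.017.
- lever_pivot (a point): Upright pivot of the locking lever, at the height of the top of the box.
- thumb_post (a point): Centre of the top of the thumb post: upright steel post 14 mm in diameter, its top 28 mm above the top of the box and its foot on the flat lever (top of the lever 6 mm above the box). It stands 50 mm from the pivot on the side away from the pin, and moves on a circle about the pivot.
- lock (a joint): Angle of the locking lever in rad: 0 wide open, 0.75 fully home with its fork around the neck of the pin, where a stop ends it. It grows counter-clockwise seen from above: the thumb post moves towards the setter's +x side (at 0.75 it lies at x 0, y -100 mm in the setter's frame, at 0 at x -34, y -87 mm). It needs about 1 to 2 N at the post and stays where it is left. The thick rod blocks the fork until the pin is fully out.
- anvil: Bystander: black rubber block 70 x 90 x 45 mm in front of the barrel; origin at the centre of its underside.
- mallet_head: Bystander: copper mallet head standing on end, 42 mm in diameter, 66 mm high; origin at the centre of its underside.
- bushing: Bystander: white nylon bushing 34 mm in diameter, 32 mm high, on the table close to the setter's -x side; origin at the centre of its underside.
- clip_a: Bystander: bent steel pad clip 40 x 12 x 14 mm lying on top of the setter at its -x edge; origin at the centre of its underside.
- clip_b: Bystander: a like pad clip on the table; origin at the centre of its underside.
- brake_pad: Bystander: brake pad 55 x 130 x 17 mm lying flat; origin at the centre of its underside.
- tin: Bystander: metal tin 72 mm in diameter, 75 mm high; origin at the centre of its underside.

How it is judged (in metres and radians):
On the way, in this order (a step that is already met when the one before it is completed fails the run):
1. the indicator pin is fully out (at least 43 mm) while the lever is still open (value of joint pin above 0.043 m and value of joint lock below 0.55 rad), for 0.1 s.
2. the locking lever's fork is home around the neck of the pin (value of joint lock above 0.65 rad and value of joint pin above 0.043 m), for 0.2 s.
At the end, for the whole second after the job is handed in: The indicator pin is out at least 43 of its 45 mm, the locking lever stands within 0.1 rad of its home stop and is at rest, the knob is back up within 2 mm, and no bystander has moved 20 mm (all of step 2 and value of joint plunger below 0.002 m and velocity of joint lock between -0.05 and 0.05 rad/s); the robot touches nothing.
It fails at once if the indicator pin is touched with more than 2 N (contact force between any of the fingers, the arm and pin above 2 N).
It fails at once if a bystander is lifted, knocked or pushed 20 mm from its place (distance of any of anvil, mallet_head, bushing, clip_a, clip_b, brake_pad, tin from where it was at the start of the episode above 0.02 m).
It also fails if it takes over 51 s, if anything falls off the work surface, if the arm or the gripper's body presses on something with over 40 N, if the wrist force passes 120 N, or if a joint passes its speed limit or range.

## Working session

There is one attempt and no reset: what is moved stays moved. The work goes in short steps, Python scripts to look and compute and a tool call to move; the robot and the scene stay as the last step left them, time stands still between calls to the robot, and variables do not carry over. Pictures are saved under pics/ and viewed, about 8 in all and at most 12, crops included, and the job is handed in when it is done.

Besides the shell and the picture viewer there is one more tool, called after "Call:" by a JSON object that holds its "api" and its "payload". servo_tool: Moves the arm, as the interface text tells. Its arguments: {"type":"object","properties":{"moves":{"type":"array"},"newtons":{"type":"number"}},"required":["moves"]}

```bash
mkdir -p pics; cat > h.py <<'E'
import numpy as np, cv2
from rig import arm
def ray(c,px,T=None):
    K=np.array([[c['fx'],0,c['cx']],[0,c['fy'],c['cy']],[0,0,1]])
    u=cv2.undistortPoints(np.array([[px]],float),K,np.array(c['D'],float))[0,0]
    d=np.array([u[0],-u[1],-1.])
    M=np.linalg.inv(np.array(c['world_to_cam'])) if T is None else T
    d=M[:3,:3]@d
    return M[:3,3],d/np.linalg.norm(d)
def at_z(o,d,z): return o+d*(z-o[2])/d[2]
def tri(rs):
    A=sum(np.eye(3)-np.outer(d,d) for o,d in rs); b=sum((np.eye(3)-np.outer(d,d))@o for o,d in rs)
    return np.linalg.solve(A,b)
def proj(c,p):
    q=np.array(c['world_to_cam'])@np.append(p,1); q=q[:3]*[1,-1,-1]
    K=np.array([[c['fx'],0,c['cx']],[0,c['fy'],c['cy']],[0,0,1]])
    return cv2.projectPoints(q[None],np.zeros(3),np.zeros(3),K,np.array(c['D'],float))[0][0,0]
E
python3 - <<'E'
from h import *
C={n:arm.camera(n) for n in('side','top')}
for n,c in C.items(): cv2.imwrite(f'pics/{n}0.png',c['image'])
for k in ['setter','knob_top','pin_top','lever_pivot','thumb_post','bushing','clip_a','mallet_head','tin','anvil','clip_b','brake_pad']:
    r=[]
    for n in C:
        p=arm.pinpoint(n,k)
        if p: r.append(ray(C[n],p[0]['pixel'])); print(k,n,np.round(p[0]['pixel'],1),round(p[0]['conf'],2), [ (np.round(x['pixel']),round(x['conf'],2)) for x in p[1:3]])
    if len(r)==2:
        x=tri(r); print('   ',np.round(x,1),[round(float(np.linalg.norm(np.cross(x-o,d))),1) for o,d in r])
s=arm.read_state(); print(s['t'],s['ee_pos'],np.round(s['ee_rot'],3),s['opening'],arm.tcp_to_tips)
im=np.hstack([C['side']['image'],C['top']['image']]); 
E
```

```text
setter side [266.6 233.7] 0.55 []
setter top [253.5 202.2] 0.88 [(array([390., 170.]), 0.68)]
    [535.2   0.9   3.2] [4.4, 4.4]
knob_top side [248.4 191.6] 0.6 []
knob_top top [229.1 198.8] 0.49 []
    [543.   60.1 160.9] [2.0, 2.0]
pin_top side [362.5 216.3] 0.7 [(array([263., 232.]), 0.53), (array([271., 198.]), 0.51)]
pin_top top [254.7 200.7] 0.54 []
    [420.  -58.3 117.5] [131.0, 131.0]
lever_pivot side [279.9 195.8] 0.77 []
thumb_post side [298.6 191.2] 0.46 []
thumb_post top [284.1 221.5] 0.79 [(array([391., 172.]), 0.37)]
    [484.6 -72.7 132.3] [2.2, 2.2]
bushing side [278.5 255.3] 0.63 []
bushing top [238.8 237.5] 0.6 []
    [445.4  44.9  -2.5] [1.0, 1.0]
clip_a side [269.2 210.9] 0.53 [(array([365., 215.]), 0.51)]
clip_a top [244.8 213.5] 0.51 []
    [505.9  23.  101.7] [1.7, 1.7]
mallet_head side [210.5 300.7] 0.79 [(array([362., 219.]), 0.29)]
mallet_head top [147.2 240.2] 0.86 [(array([253., 208.]), 0.69)]
    [4.423e+02 2.911e+02 3.000e-01] [2.3, 2.3]
tin side [144.2 288.5] 0.67 []
tin top [120.6 189.8] 0.68 []
    [583.2 369.2  -1.2] [9.4, 9.4]
anvil side [228.8 205.7] 0.63 []
anvil top [270.3 135.4] 0.84 [(array([259., 199.]), 0.21)]
    [722.5 -41.7  -2. ] [3.7, 3.7]
clip_b side [269.2 210.9] 0.53 [(array([365., 215.]), 0.51)]
clip_b top [244.8 213.5] 0.51 []
    [505.9  23.  101.7] [1.7, 1.7]
brake_pad side [317.1 178.5] 0.74 []
brake_pad top [390.1 170.3] 0.81 []
    [ 619.2 -361.1   14.1] [0.9, 0.9]
1.3 [ 236.73488048 -605.32397468  235.64046197] [[ 0.931  0.364  0.   ]
 [ 0.364 -0.931  0.   ]
 [ 0.    -0.    -1.   ]] 93.38884916541781 17.0
```

View pics/top0.png

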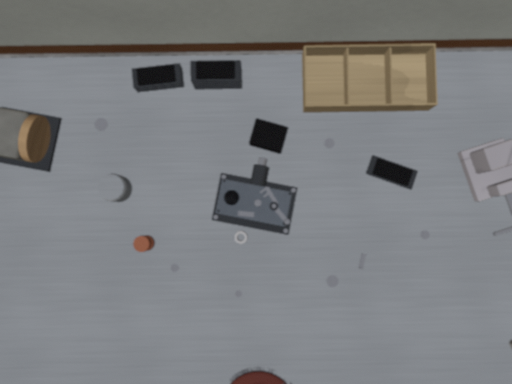

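View pics/side0.png

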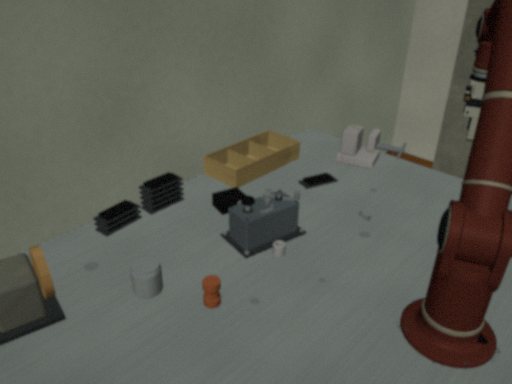

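The top view shows the setter centred near px (255,203), with its knob at (231,198), pivot near (273,206) and post near (286,221). The bushing is at (240,238), and the yaw is roughly -10°. I'll move above it for a close look with the wrist camera.

Call:
{"api": "servo_tool", "payload": {"moves": [[3.6,-3.3,-0.6,0,0,0,0],[3.6,-3.3,-0.6,0,0,0,0],[3.6,-3.3,-0.6,0,0,0,0],[3.6,-3.3,-0.6,0,0,0,0],[3.6,-3.3,-0.6,0,0,0,0]], "newtons": 20}}

```text
t: 1.8
ee_pos: [341.8, -388.0, 263.2]
ee_rot: [[0.937, 0.348, -0.004], [0.348, -0.937, -0.004], [-0.005, 0.002, -1.0]]
force: [0.9, -0.6, 0.3]
opening: 57.4
```

Call:
{"api": "servo_tool", "payload": {"moves": [[3.6,-3.3,-0.6,0,0,0,0],[3.6,-3.3,-0.6,0,0,0,0],[3.6,-3.3,-0.6,0,0,0,0],[3.6,-3.3,-0.6,0,0,0,0],[3.6,-3.3,-0.6,0,0,0,0]]}}

```text
t: 2.3
ee_pos: [454.1, -166.7, 294.3]
ee_rot: [[0.938, 0.347, 0.001], [0.347, -0.938, -0.007], [-0.002, 0.007, -1.0]]
force: [1.3, -0.2, 0.6]
opening: 17.8
```

Call:
{"api": "servo_tool", "payload": {"moves": [[0,0,0,0,0,1,0],[0,0,0,0,0,1,0],[0,0,0,0,0,1,0],[0,0,0,0,0,0.8,0],[0,0,0,0,0,0,0]]}}

```text
t: 2.8
ee_pos: [459.4, -155.2, 296.6]
ee_rot: [[0.985, -0.174, 0.008], [-0.174, -0.985, -0.003], [0.008, 0.002, -1.0]]
force: [-0.2, 0.4, 0.9]
opening: 0.7
```

Call:
{"api": "servo_tool", "payload": {"moves": [[0.5,-4.7,0,0,0,0,0],[0.5,-4.7,0,0,0,0,0],[0.5,-4.7,0,0,0,0,0],[0,0,0,0,0,0,0],[0,0,0,0,0,0,0]]}}

```text
t: 3.3
ee_pos: [500.6, -16.9, 296.9]
ee_rot: [[0.986, -0.168, 0.011], [-0.168, -0.986, -0.004], [0.011, 0.003, -1.0]]
force: [-1.2, -0.2, -0.4]
opening: 0.2
```

```bash
cat >> h.py <<'E'
def wrist():
    s=arm.read_state(); c=arm.camera('wrist')
    T=np.eye(4); T[:3,:3]=s['ee_rot']; T[:3,3]=s['ee_pos']; T=T@np.array(c['mount'])
    c['world_to_cam']=np.linalg.inv(T); return s,c
E
python3 - <<'E'
from h import *
s,c=wrist(); cv2.imwrite('pics/w1.png',c['image'])
print(s['t'],s['ee_pos'],np.round(c['mount'],2).tolist())
for k,z in [('setter',0),('knob_top',140),('pin_top',108),('lever_pivot',100),('thumb_post',128),('clip_a',100)]:
    for p in arm.pinpoint('wrist',k)[:2]:
        print(k,np.round(p['pixel'],1),round(p['conf'],2),np.round(at_z(*ray(c,p['pixel']),z),1))
E
```

```text
3.3 [500.55535251 -16.9261769  296.85321923] [[0.0, 0.97, 0.24, 66.37], [1.0, -0.0, -0.0, -0.01], [-0.0, 0.24, -0.97, -148.78], [0.0, 0.0, 0.0, 1.0]]
setter [240.2 141.8] 0.58 [537.7   4.5   0. ]
knob_top [178.8 146.7] 0.67 [551.8  57.6 140. ]
knob_top [227.4 202.3] 0.45 [485.1  19.7 140. ]
pin_top [245.7 146.6] 0.54 [537.8  -8.4 108. ]
thumb_post [311.1 180.7] 0.76 [490.7 -73.7 128. ]
thumb_post [246.2   3.2] 0.28 [675.  -34.5 128. ]
clip_a [435.3 206.1] 0.72 [ 427.2 -224.   100. ]
clip_a [225.1 172.2] 0.7 [511.6  21.5 100. ]
```

View pics/w1.png

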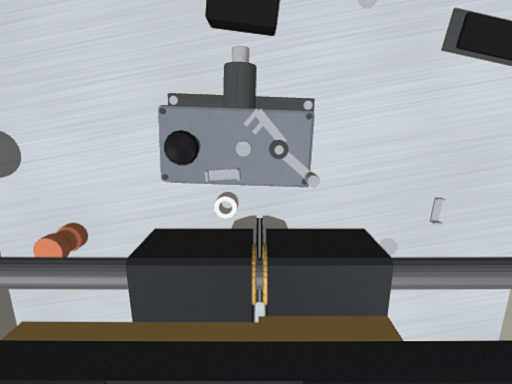

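The wrist view is clear: knob at (181,148), pin (243,149), pivot (278,149), post (313,180), clip_a (223,175) and bushing (227,206). I'll fit the setter pose from these points.

```bash
python3 - <<'E'
from h import *
from scipy.optimize import least_squares
s,c=wrist()
P=[((181,148),(0,55,138)),((243,149),(0,-10,108)),((278,149),(0,-50,106)),((313,180),(-34,-87,128)),((161,107),(45,90,100)),((313,108),(45,-90,100)),((311,187),(-45,-90,100)),((161,184),(-45,90,100))]
W=lambda v,l: np.array([v[0]+np.cos(v[2])*l[0]-np.sin(v[2])*l[1], v[1]+np.sin(v[2])*l[0]+np.cos(v[2])*l[1], l[2]])
f=lambda v: np.concatenate([proj(c,W(v,l))-p for p,l in P])
r=least_squares(f,[537,2,-.17],loss='soft_l1',x_scale=[1,1,.01]); v=r.x
print(v,np.degrees(v[2])); print(np.round(f(v).reshape(-1,2),1).tolist())
for n,l in dict(knob=(0,55,140),pin=(0,-10,108),post=(-34,-87,128),home=(0,-100,128)).items(): print(n,np.round(W(v,l),1))
S=arm.read_state(); R=np.array(S['ee_rot']); print('tool delta to knob', R.T@(W(v,(0,55,140))-S['ee_pos']), np.degrees(np.arctan2(R[1,0],R[0,0])),S['t'])
E
```

```text
[ 5.38153685e+02  1.94267661e+00 -1.86211296e-01] -10.669121386994586
[[-1.1, 2.1], [0.9, -0.9], [0.9, -0.6], [0.0, 1.7], [-5.3, -0.5], [1.9, 0.4], [-0.2, -1.0], [-0.3, 0.3]]
knob [548.3  56.  140. ]
pin [536.3  -7.9 108. ]
post [488.6 -77.3 128. ]
home [519.6 -96.3 128. ]
tool delta to knob [ 32.62346056 -81.83083245 157.16412807] -9.976787849986708 3.7
```

Call:
{"api": "servo_tool", "payload": {"moves": [[1.6,-4.1,0,0,0,0,0],[1.6,-4.1,0,0,0,0,0],[0,0,4.5,0,0,0,0],[0,0,4.5,0,0,0,0],[0,0,2,0,0,0,0]]}}

```text
t: 4.2
ee_pos: [554.2, 55.5, 188.8]
ee_rot: [[0.983, -0.181, 0.026], [-0.181, -0.983, -0.003], [0.026, -0.001, -1.0]]
force: [-0.6, 0.1, 0.2]
opening: 0.4
```

Call:
{"api": "servo_tool", "payload": {"moves": [[0,0,0,0,0,0,0]]}}

```text
t: 4.3
ee_pos: [552.3, 54.8, 185.8]
ee_rot: [[0.983, -0.181, 0.019], [-0.181, -0.983, -0.004], [0.019, 0.001, -1.0]]
force: [-0.6, -0.8, 0.7]
opening: 0.7
```

Call:
{"api": "servo_tool", "payload": {"moves": [[-0.3,0,1.5,0,-0.15,0,0],[-0.1,-0.1,0.9,0,0,0,0],[0,0,0.4,0,0,0,0],[0,0,0.6,0,0,0,0],[0,0,0.6,0,0,0,0]]}}

```text
t: 4.8
ee_pos: [551.0, 55.6, 149.8]
ee_rot: [[0.983, -0.184, 0.003], [-0.184, -0.983, 0.0], [0.003, -0.001, -1.0]]
force: [-3.7, -0.4, 12.2]
opening: 0.5
```

Call:
{"api": "servo_tool", "payload": {"moves": [[0,0,0.5,0,0,0,0],[0,0,0.3,0,0,0,0]]}}

```text
t: 5.0
ee_pos: [551.0, 55.6, 146.0]
ee_rot: [[0.983, -0.184, 0.005], [-0.184, -0.983, 0.0], [0.005, -0.001, -1.0]]
force: [-2.8, -0.2, 10.5]
opening: 0.6
```

Call:
{"api": "servo_tool", "payload": {"moves": [[0,0,0.4,0,0,0,0],[0,0,0.3,0,0,0,0]]}}

```text
t: 5.2
ee_pos: [551.0, 55.6, 144.3]
ee_rot: [[0.983, -0.185, 0.007], [-0.185, -0.983, 0.0], [0.007, -0.001, -1.0]]
force: [-5.0, -0.4, 15.5]
opening: 0.1
```

Call:
{"api": "servo_tool", "payload": {"moves": [[0,0,-0.6,0,0,0,0],[0,0,-0.6,0,0,0,0],[0,0,-0.6,0,0,0,0],[0,0,-0.6,0,0,0,0],[0,0,0,0,0,0,0]]}}

```text
t: 5.7
ee_pos: [552.7, 55.6, 173.0]
ee_rot: [[0.983, -0.185, 0.014], [-0.185, -0.983, 0.001], [0.014, -0.004, -1.0]]
force: [0.7, 0.0, -0.4]
opening: 0.4
```

Call:
{"api": "servo_tool", "payload": {"moves": [[-0.3,0,1.0,0,-0.1,0,0],[0,0,0.6,0,0,0,0],[0,0,0.6,0,0,0,0],[0,0,0.6,0,0,0,0],[0,0,0.6,0,0,0,0]]}}

```text
t: 6.2
ee_pos: [550.4, 56.3, 143.9]
ee_rot: [[0.983, -0.186, 0.001], [-0.186, -0.983, 0.003], [0.0, -0.003, -1.0]]
force: [-15.5, -2.8, 57.8]
opening: 0.3
```

Call:
{"api": "servo_tool", "payload": {"moves": [[0,0,0.4,0,0,0,0],[0,0,0.3,0,0,0,0]]}}

```text
t: 6.4
ee_pos: [550.1, 56.2, 144.3]
ee_rot: [[0.982, -0.186, 0.002], [-0.186, -0.982, 0.003], [0.001, -0.003, -1.0]]
force: [-5.2, -0.5, 17.3]
opening: 0.5
```

Call:
{"api": "servo_tool", "payload": {"moves": [[0,0,-0.6,0,0,0,0],[0,0,-0.6,0,0,0,0],[0,0,-0.5,0,0,0,0],[0,0,0,0,0,0,0]]}}

```text
t: 6.8
ee_pos: [549.8, 56.2, 161.4]
ee_rot: [[0.983, -0.186, 0.001], [-0.186, -0.982, 0.002], [0.0, -0.003, -1.0]]
force: [-0.9, 0.4, 0.5]
opening: 0.4
```

Call:
{"api": "servo_tool", "payload": {"moves": [[0,0,0.5,0,0,0,0],[0,0,0.5,0,0,0,0],[0,0,0.5,0,0,0,0],[0,0,0.4,0,0,0,0],[0,0,0.3,0,0,0,0]]}}

```text
t: 7.3
ee_pos: [550.2, 56.2, 144.1]
ee_rot: [[0.982, -0.187, 0.001], [-0.187, -0.982, 0.002], [0.001, -0.002, -1.0]]
force: [-7.8, -1.5, 34.1]
opening: 0.4
```

Call:
{"api": "servo_tool", "payload": {"moves": [[0,0,-0.6,0,0,0,0],[0,0,-0.6,0,0,0,0],[0,0,-0.5,0,0,0,0],[0,0,0,0,0,0,0]]}}

```text
t: 7.7
ee_pos: [549.8, 56.2, 160.9]
ee_rot: [[0.982, -0.187, -0.001], [-0.187, -0.982, 0.002], [-0.001, -0.001, -1.0]]
force: [-0.1, -0.6, -0.9]
opening: 0.3
```

Call:
{"api": "servo_tool", "payload": {"moves": [[0,0,0.5,0,0,0,0],[0,0,0.5,0,0,0,0],[0,0,0.5,0,0,0,0],[0,0,0.4,0,0,0,0],[0,0,0.3,0,0,0,0]]}}

```text
t: 8.2
ee_pos: [550.2, 56.2, 144.1]
ee_rot: [[0.982, -0.187, 0.0], [-0.187, -0.982, 0.001], [0.0, -0.001, -1.0]]
force: [-8.6, -1.0, 34.4]
opening: 0.6
```

Call:
{"api": "servo_tool", "payload": {"moves": [[0,0,-0.6,0,0,0,0],[0,0,-0.6,0,0,0,0],[0,0,-0.5,0,0,0,0],[0,0,0,0,0,0,0]]}}

```text
t: 8.6
ee_pos: [549.7, 56.2, 161.0]
ee_rot: [[0.982, -0.187, -0.001], [-0.187, -0.982, 0.001], [-0.001, -0.001, -1.0]]
force: [-0.0, -0.6, -0.4]
opening: 0.6
```

Call:
{"api": "servo_tool", "payload": {"moves": [[0,0,0.5,0,0,0,0],[0,0,0.5,0,0,0,0],[0,0,0.5,0,0,0,0],[0,0,0.4,0,0,0,0],[0,0,0.3,0,0,0,0]]}}

```text
t: 9.1
ee_pos: [550.2, 56.2, 144.1]
ee_rot: [[0.982, -0.188, -0.0], [-0.188, -0.982, 0.0], [-0.0, -0.0, -1.0]]
force: [-9.5, -1.1, 34.3]
opening: 0.5
```

Call:
{"api": "servo_tool", "payload": {"moves": [[0,0,-0.6,0,0,0,0],[0,0,-0.6,0,0,0,0],[0,0,-0.5,0,0,0,0],[0,0,0,0,0,0,0]]}}

```text
t: 9.5
ee_pos: [549.7, 56.2, 161.5]
ee_rot: [[0.982, -0.187, -0.001], [-0.187, -0.982, 0.0], [-0.001, 0.0, -1.0]]
force: [-0.2, 0.2, -0.3]
opening: 0.4
```

Call:
{"api": "servo_tool", "payload": {"moves": [[0,0,0.5,0,0,0,0],[0,0,0.5,0,0,0,0],[0,0,0.5,0,0,0,0],[0,0,0.4,0,0,0,0],[0,0,0.3,0,0,0,0]]}}

```text
t: 10.0
ee_pos: [550.1, 56.2, 144.1]
ee_rot: [[0.982, -0.188, -0.001], [-0.188, -0.982, -0.001], [-0.001, 0.001, -1.0]]
force: [-9.3, -0.6, 34.9]
opening: 0.7
```

Call:
{"api": "servo_tool", "payload": {"moves": [[0,0,-0.6,0,0,0,0],[0,0,-0.6,0,0,0,0],[0,0,-0.5,0,0,0,0],[0,0,0,0,0,0,0]]}}

```text
t: 10.4
ee_pos: [549.5, 56.2, 161.2]
ee_rot: [[0.982, -0.188, -0.003], [-0.188, -0.982, -0.001], [-0.002, 0.001, -1.0]]
force: [0.2, -0.7, -0.5]
opening: 0.8
```

Call:
{"api": "servo_tool", "payload": {"moves": [[-1,0,-4.5,0,0,0,0],[-1,0,-4.5,0,0,0,0],[-2,3,-3,0,0,0,0],[0,4,0,0,0,0,0],[0,0,0,0,0,0,0]]}}

```text
t: 10.9
ee_pos: [494.3, -6.0, 279.1]
ee_rot: [[0.983, -0.184, -0.015], [-0.184, -0.983, -0.003], [-0.015, 0.006, -1.0]]
force: [-0.2, 0.2, -1.0]
opening: -0.0
```

```bash
python3 - <<'E'
from h import *
s,c=wrist(); p=arm.camera('side')
cv2.imwrite('pics/w2.png',np.hstack([cv2.resize(c['image'][50:260,120:380],(400,323)),cv2.resize(p['image'][170:270,210:334],(400,323),interpolation=cv2.INTER_CUBIC)]))
print(s['t'],s['ee_pos'])
v=[538.2,1.9,-.1862]
W=lambda l: np.array([v[0]+np.cos(v[2])*l[0]-np.sin(v[2])*l[1], v[1]+np.sin(v[2])*l[0]+np.cos(v[2])*l[1], l[2]])
for h in (108,144,153): print(h,proj(c,W((0,-10,h))),proj(p,W((0,-10,h))))
print('knob',proj(c,W((0,55,140))),'post',proj(c,W((-34,-87,128))))
for n in('wrist','side'):
  for k in('pin_top','knob_top','thumb_post'): print(n,k,[(np.round(x['pixel'],1).tolist(),round(x['conf'],2)) for x in arm.pinpoint(n,k)[:2]])
E
```

```text
10.9 [494.33229703  -5.97834328 279.13472768]
108 [252.60381978 138.03042041] [267.85403648 200.61859267]
144 [252.03222596 141.26578066] [268.22372632 189.18761343]
153 [251.86643411 142.20424295] [268.31768154 186.27989527]
knob [184.41918064 140.86859343] post [327.12565035 173.06728519]
wrist pin_top [([249.4, 142.4], 0.81)]
wrist knob_top [([180.2, 140.8], 0.79)]
wrist thumb_post [([328.1, 170.6], 0.55)]
side pin_top [([211.2, 300.2], 0.52), ([270.3, 187.5], 0.39)]
side knob_top [([247.5, 195.8], 0.65)]
side thumb_post [([267.2, 184.8], 0.62), ([299.5, 191.5], 0.54)]
```

View pics/w2.png

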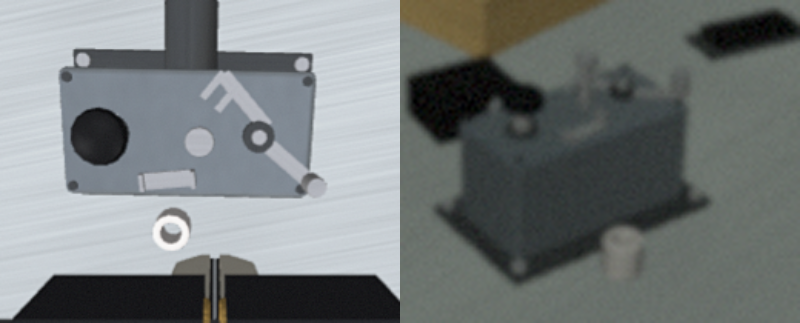

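The pin head stands well out: side pixel about (268,187), against a predicted (268,186) when fully out. The lever is still open with the post at wrist pixel (325,171), and the knob is up. Six full strokes exceed the five that could be needed. Next I'll bring the fingers down on the -x side of the post.

Call:
{"api": "servo_tool", "payload": {"moves": [[-0.9,3.8,0,0,0.1,0,0],[-0.9,3.8,0,0,0,0,0],[0,0,4,0,0,0,0],[0,0,4,0,0,0,0],[0,0,0,0,0,0,0]]}}

```text
t: 11.8
ee_pos: [466.7, -70.4, 196.9]
ee_rot: [[0.986, -0.167, 0.003], [-0.167, -0.986, -0.001], [0.003, 0.001, -1.0]]
force: [-0.1, 0.3, -0.0]
opening: 0.2
```

Call:
{"api": "servo_tool", "payload": {"moves": [[-0.4,0.9,0,0,0,0.1,0],[0,0,3,0,0,0,0],[0,0,2.3,0,0,0,0],[0,0,0.8,0,0,0,0],[0,0,0,0,0,0,0]]}}

```text
t: 12.3
ee_pos: [467.2, -79.6, 141.1]
ee_rot: [[0.983, -0.181, 0.016], [-0.181, -0.984, -0.003], [0.016, 0.0, -1.0]]
force: [0.6, -0.2, -0.6]
opening: 0.6
```

```bash
python3 - <<'E'
from h import *
s,c=wrist(); cv2.imwrite('pics/w3.png',c['image'])
print(s['t'],s['ee_pos'],s['force'])
print(arm.pinpoint('wrist','thumb_post')[:1])
E
```

```text
12.3 [467.2389113  -79.64856262 141.14782472] [ 0.6333393  -0.16325847 -0.56675716]
[{'pixel': [244.7, 198.6], 'conf': 0.85}]
```

View pics/w3.png

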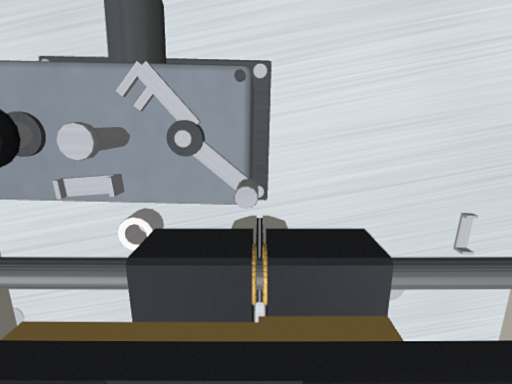

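The post is at (247,192), just ahead of the shut fingertips at (260,218). The pin is tall and clear. I'll lower about 12 mm and push along tool x.

Call:
{"api": "servo_tool", "payload": {"moves": [[-0.1,0.2,0.8,0,-0.1,0,0],[0,0.1,0.4,0,0,0,0],[0.5,0.1,0,0,0,0,0],[0.6,0,0,0,0,0,0],[0.6,0,0,0,0,0,0]]}}

```text
t: 12.9
ee_pos: [478.8, -89.6, 130.9]
ee_rot: [[0.983, -0.182, -0.007], [-0.182, -0.983, -0.003], [-0.006, 0.005, -1.0]]
force: [-4.0, -1.8, 1.0]
opening: 0.3
```

Call:
{"api": "servo_tool", "payload": {"moves": [[0.5,0,0,0,0,0,0],[0.5,0,0,0,0,0,0],[0.5,0,0,0,0,0,0]]}}

```text
t: 13.2
ee_pos: [493.0, -93.8, 130.2]
ee_rot: [[0.983, -0.184, -0.011], [-0.184, -0.983, -0.004], [-0.01, 0.006, -1.0]]
force: [-1.1, -0.2, 0.4]
opening: 0.3
```

Call:
{"api": "servo_tool", "payload": {"moves": [[0.4,0,0,0,0,0,0],[0.4,0,0,0,0,0,0],[0.4,0,0,0,0,0,0]]}}

```text
t: 13.5
ee_pos: [502.3, -95.1, 129.8]
ee_rot: [[0.983, -0.183, -0.021], [-0.183, -0.983, -0.002], [-0.02, 0.006, -1.0]]
force: [-11.7, 1.1, 9.7]
opening: 0.4
```

Call:
{"api": "servo_tool", "payload": {"moves": [[0.3,0,0,0,0,0,0],[0.3,0,0,0,0,0,0]]}}

```text
t: 13.7
ee_pos: [502.2, -94.9, 129.5]
ee_rot: [[0.983, -0.182, -0.036], [-0.183, -0.983, -0.0], [-0.035, 0.007, -0.999]]
force: [-7.1, -1.2, 6.5]
opening: 0.2
```

The force rose at about x -17.5 mm in the setter's frame, close to the expected home. I'll push once more, firmly, then back off and look.

Call:
{"api": "servo_tool", "payload": {"moves": [[0.6,0,0,0,0.3,0,0],[0.7,0,0,0,0,0,0]]}}

```text
t: 13.9
ee_pos: [502.4, -95.0, 128.1]
ee_rot: [[0.983, -0.182, -0.024], [-0.182, -0.983, -0.004], [-0.023, 0.008, -1.0]]
force: [-12.3, 0.8, 10.4]
opening: 0.5
```

Call:
{"api": "servo_tool", "payload": {"moves": [[-1,0,0,0,0,0,0],[-2,0,0,0,0,0,0],[-1,0,0,0,0,0,0],[0,0,-2,0,0,0,0],[0,0,0,0,0,0,0]]}}

```text
t: 14.4
ee_pos: [469.0, -84.5, 150.8]
ee_rot: [[0.984, -0.178, -0.01], [-0.178, -0.984, -0.001], [-0.009, 0.003, -1.0]]
force: [0.1, 0.0, -0.2]
opening: 0.9
```

```bash
python3 - <<'E'
from h import *
s,c=wrist(); cv2.imwrite('pics/w4.png',c['image'])
print(s['t'],s['ee_pos'],s['force'])
v=[538.2,1.9,-.1862]
W=lambda l: np.array([v[0]+np.cos(v[2])*l[0]-np.sin(v[2])*l[1], v[1]+np.sin(v[2])*l[0]+np.cos(v[2])*l[1], l[2]])
for l in [(0,-50,106),(0,-100,128),(-5,-99.7,128),(0,-10,153),(0,55,140)]: print(l,np.round(proj(c,W(l)),1))
for k in('thumb_post','pin_top','lever_pivot','knob_top'): print(k,[(np.round(x['pixel'],1).tolist(),round(x['conf'],2)) for x in arm.pinpoint('wrist',k)[:1]])
E
```

```text
14.4 [469.03988731 -84.46451991 150.8435841 ] [ 0.06577509  0.02365876 -0.21702319]
(0, -50, 106) [185.5 138.4]
(0, -100, 128) [263.6 142.1]
(-5, -99.7, 128) [263.  150.8]
(0, -10, 153) [ 81.5 145.6]
(0, 55, 140) [-25.  142.5]
thumb_post [([257.1, 144.1], 0.57)]
pin_top [([74.6, 146.9], 0.76)]
lever_pivot [([185.1, 137.6], 0.62)]
knob_top []
```

View pics/w4.png

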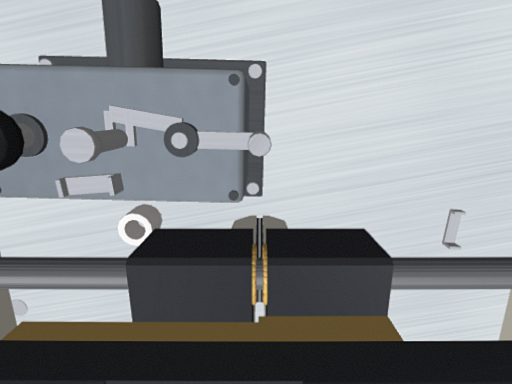

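The post is at (259,144), with predicted home at (263.6,142), which puts it within about 0.03 rad. The fork straddles the foot of the pin, the pin is tall, and clip_a and the bushing haven't moved. I'll retreat and hand in.

Call:
{"api": "servo_tool", "payload": {"moves": [[-0.5,0,-4,0,0,0,0],[-0.5,0,-4,0,0,0,0],[-0.5,0,-3,0,0,0,0],[0,0,0,0,0,0,0],[0,0,0,0,0,0,0]]}}

```text
t: 15.15
ee_pos: [452.8, -81.7, 258.1]
ee_rot: [[0.984, -0.179, -0.025], [-0.179, -0.984, 0.001], [-0.025, 0.004, -1.0]]
force: [0.5, 0.3, 0.1]
opening: 0.7
```

```bash
python3 - <<'E'
from h import *
s,c=wrist(); cv2.imwrite('pics/w5.png',c['image'])
v=[538.2,1.9,-.1862]
W=lambda l: np.array([v[0]+np.cos(v[2])*l[0]-np.sin(v[2])*l[1], v[1]+np.sin(v[2])*l[0]+np.cos(v[2])*l[1], l[2]])
print(s['t'],s['ee_pos'],s['force'])
for k,l in dict(knob_top=(0,55,140),thumb_post=(0,-100,128),pin_top=(0,-10,153)).items(): print(k,np.round(proj(c,W(l)),1),[(np.round(x['pixel'],1).tolist(),round(x['conf'],2)) for x in arm.pinpoint('wrist',k)[:1]])
print(arm.finish_job())
E
```

```text
15.15 [452.83175349 -81.73668834 258.11817492] [0.45723307 0.28669239 0.08190059]
knob_top [ 82.5 109.7] [([77.9, 108.7], 0.65)]
thumb_post [261.2 110.6] [([255.4, 112.7], 0.97)]
pin_top [152.3 110.1] [([148.7, 109.3], 0.86)]
the job is handed in; nothing more can be done
None
```

I pressed the knob fully down to its stop and released it six times. I then pushed the thumb post across with the shut fingertips until it met its stop, backed off, rose clear and handed in at about 15 s. The hand-in gave no verdict.

**Last checks:**
- **Pin:** its top showed within about 4 px of where it should be when fully out. Six full strokes are also more than the five that could be needed.
- **Lever:** the post sat within about 6 px of its predicted home, which I put at roughly 0.03 rad. Most of that offset lies along the lever and is shared by the knob and pin, so it looks like calibration error. The finger stopped about 3 mm short of my computed home, at around 12 N. A firmer push did not move it further, so I took that as the stop. The wrist picture showed the fork around the foot of the pin.
- **Knob:** it showed within about 5 px of its released position.
- **Clearance:** the force on the tool was about zero at the end. The clip on the setter and the bushing had not visibly moved; I did not measure any bystander again after the work.

**Disagreements:** on one early stroke the wrist force peaked at about 58 N when the knob hit its stop. After that I pressed more gently, to about 34 N. In the side picture after the strokes, the network's best match for the pin was actually the mallet head. Its second match fitted the pin, and I went by that and the picture.

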